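Set the stock tags at the dental bench

TASK

The four blue stock bins on the dental bench have been refilled in part, and the flip tags on the board behind them are out of date. With a fingertip, push over the tags that are wrong so that each of the two full bins has its tag leaning away from the bins with the green face up, and each bin that is nearly or wholly empty has its tag leaning over the bin with the red face up. Push gently, do not pinch the tags, and do not lift or shift the bins or anything else on the bench.

Things in the scene. Friction and masses are not known exactly. Their poses are not given: they have to be found in the camera images.
- clip_1: Grey clip fixed on the board's top edge, carrying the tag of joint tag_1; which clip is where varies. Origin: middle of the tag's level hinge pin, 105 mm above the bench. y runs along pin and board, x is level, from the bins' side to the far side. 82 mm wide (y); nothing of the clip rises over 15 mm above the pin.
- tag_1 (a joint): Plate on clip_1's pin, 70 mm wide, 48 mm from pin to free edge, 4 mm thick, 15-31 g. Rad from upright: + leans to far side, green face (white dot) up; - leans over the bin, red (white bar) up. Rests at a stop, +-0.80: free edge 34 mm aside of and 33 mm above the pin. Past upright it falls to the other stop. Free edge goes up and over in an arc: a level push on it binds.
- clip_2: Grey clip fixed on the board's top edge, carrying the tag of joint tag_2; which clip is where varies. Origin: middle of the tag's level hinge pin, 105 mm above the bench. y runs along pin and board, x is level, from the bins' side to the far side. 82 mm wide (y); nothing of the clip rises over 15 mm above the pin.
- tag_2 (a joint): Plate on clip_2's pin, 70 mm wide, 48 mm from pin to free edge, 4 mm thick, 15-31 g. Rad from upright: + leans to far side, green face (white dot) up; - leans over the bin, red (white bar) up. Rests at a stop, +-0.80: free edge 34 mm aside of and 33 mm above the pin. Past upright it falls to the other stop. Free edge goes up and over in an arc: a level push on it binds.
- clip_3: Grey clip fixed on the board's top edge, carrying the tag of joint tag_3; which clip is where varies. Origin: middle of the tag's level hinge pin, 105 mm above the bench. y runs along pin and board, x is level, from the bins' side to the far side. 82 mm wide (y); nothing of the clip rises over 15 mm above the pin.
- tag_3 (a joint): Plate on clip_3's pin, 70 mm wide, 48 mm from pin to free edge, 4 mm thick, 15-31 g. Rad from upright: + leans to far side, green face (white dot) up; - leans over the bin, red (white bar) up. Rests at a stop, +-0.80: free edge 34 mm aside of and 33 mm above the pin. Past upright it falls to the other stop. Free edge goes up and over in an arc: a level push on it binds.
- clip_4: Grey clip fixed on the board's top edge, carrying the tag of joint tag_4; which clip is where varies. Origin: middle of the tag's level hinge pin, 105 mm above the bench. y runs along pin and board, x is level, from the bins' side to the far side. 82 mm wide (y); nothing of the clip rises over 15 mm above the pin.
- tag_4 (a joint): Plate on clip_4's pin, 70 mm wide, 48 mm from pin to free edge, 4 mm thick, 15-31 g. Rad from upright: + leans to far side, green face (white dot) up; - leans over the bin, red (white bar) up. Rests at a stop, +-0.80: free edge 34 mm aside of and 33 mm above the pin. Past upright it falls to the other stop. Free edge goes up and over in an arc: a level push on it binds.
- bin_plates: Loose blue open bin, FULL: heaped to just over the rim with white round mounting plates (top of the heap about 73 mm). 140 (x) by 100 (y) by 60 mm high; origin at the centre of its underside. The bins stand side by side in random order on the robot's side of the board; a bin's tag is the one straight behind it, its pin about 85 mm from the bin's centre.
- bin_blocks: Loose blue open bin, FULL: heaped to just over the rim with pink blocks (top of the heap about 76 mm). 140 (x) by 100 (y) by 60 mm high; origin at the centre of its underside. The bins stand side by side in random order on the robot's side of the board; a bin's tag is the one straight behind it, its pin about 85 mm from the bin's centre.
- bin_rings: Loose blue open bin, NOT full: only two steel casting rings left at its front. 140 (x) by 100 (y) by 60 mm high; origin at the centre of its underside. The bins stand side by side in random order on the robot's side of the board; a bin's tag is the one straight behind it, its pin about 85 mm from the bin's centre.
- bin_empty: Loose blue open bin, NOT full: empty. 140 (x) by 100 (y) by 60 mm high; origin at the centre of its underside. The bins stand side by side in random order on the robot's side of the board; a bin's tag is the one straight behind it, its pin about 85 mm from the bin's centre.
- board: The tag board: white upright panel, 470 mm long (y), 97 mm high and up to 16 mm thick, on two dark feet that reach 75 mm to the far side; the four clips sit on its top edge at y = -172, -57, 57 and 172 mm. Fixed to the bench; origin at the middle of its foot, x axis level, pointing to the far side.
- sanitiser: Bystander. Pump bottle of hand sanitiser, clear with a red band, 68 mm across, 160 mm high; origin at the centre of its underside. Left of the bins.
- tape: Bystander. Roll of brown tape lying flat, 90 mm across, 25 mm high; origin at the centre of its underside. Left of the board.
- bowl: Bystander. Green mixing bowl, 116 mm across, 65 mm high; origin at the centre of its underside. Right of the bins.
- spatula: Bystander. Plaster spatula lying on the bench at the right; origin on its underside.
- amber: Bystander. Small amber bottle, 52 mm across, 105 mm high; origin at the centre of its underside. Right, on the side of the robot.
- tooth_model: Bystander. Red demonstration model of teeth, about 65 by 65 mm, 62 mm high; origin on its underside. On the far side of the board.
- stone_cast: Bystander. Beige stone cast of a jaw, about 65 by 65 mm, 36 mm high; origin on its underside. On the far side of the board.
There are look-alikes about, which are no part of the job. Leave any yellow look-alike of the bin_rings alone.

How it is judged:
By the outcome, as a careful person would: the job done as asked, in the order asked, and still so for the second after the job is handed in, with the robot touching nothing.
It also fails if it takes over 58 s, if anything falls off the work surface, if the arm or the gripper's body presses on something with over 40 N, if the wrist force passes 120 N, or if a joint passes its speed limit or range.

ROBOT

A 6-joint arm with a two-finger parallel gripper is mounted at the origin on the work surface. World frame = base frame: x ahead of the robot, y to its left, z up, the work surface at z = 0. Lengths are in m, angles in degrees, forces in N, time in s.
With the tool pointing down it reaches from about 0.25 to 0.725 m from the base axis. Payload 4 kg.
Tool frame: the origin (TCP) lies at the very end of the fingers, on their centre line; the grasp point (between the pads) lies 19 mm behind it; x points along the fingers, y is the direction in which the jaws open and shut, and the axes are right-handed (so a half turn about x gives the same grasp; the last joint's range is limited). The gripper opens to 85 mm and grips with 20 to 120 N. Pads are 22 mm wide; open, the fingers measure 114 mm over their backs; the gripper's body (76 mm by 85 mm) begins 54 mm behind the grasp point. The pads swing forward as they close: fully open they stand 13 mm farther back than shut.
Start: joints at [-74.886, 13.785, 0.286, 76.501, 0, 90], TCP at [0.13, -0.483, 0.231] pointing down, gripper open.
Joint ranges: [-155.79, 155.79], [-60.16, 107.12], [-62.33, 73.08], [-114, 123.19], [-81.49, 82.49], [-180, 180]. Speed limits (degrees/s): [159.86, 159.86, 180, 180, 180, 180].

INTERFACE

Orientations are given as a 3x3 rotation matrix whose columns are the frame's x, y, z axes.
In Python, from rig import bot gives the robot as it stands. The module is installed in compiled form; this text tells all that it offers.
- The arm moves only by the shell command python3 -m jog 'ROWS' [FORCE]. ROWS is JSON, a list of rows, each a list of 3 entries, a list of its own where there are three numbers: the finger opening in m, from 0 to 0.0854, then the shift along the tool's x, y, z in m, then the turn, a rotation vector about the tool's x, y, z in degrees. A call has 1 to 5 rows; each row is the pose to reach, as a shift and turn from the pose commanded when the call began, along the tool's axes at that moment; what a row does not reach only later rows make up. A row lasts 1/10 s, in which the tool goes at most 50 mm and 8.59 degrees, less where a joint would pass 70% of its speed; a pose out of reach is approached as far as the arm can. A call with a gripper value outside its range is refused whole. The fingers move at their own pace and stop on an object; FORCE is the grip in N (left out, the last holds). Time passes only in rows, so rows that repeat a pose let the fingers close. It gives the time, the measured TCP pose, the force and the opening at its end, in the units of the state.
- bot.read_state(): the state, without advancing time (a new reading comes with each control period).
- bot.capture(name): name is "side" or "top"; returns the picture (384x512x3 uint8, red, green, blue); there is no depth.
- bot.calibration(name): a dict with "K" (3x3 intrinsics, pixels), "origin" and "rotation" of the camera in the world. Camera axes: x right, y up, looking along -z (the intrinsics and any distortion apply to the point x, -y, -z); pixel columns grow to the right and rows downward; lengths in m; the calibration is good to about 2 mm. A picture is of the moment at which its call begins. calibration takes no time and is no camera call.
- bot.job_done(): hands the job in, once; it reports no verdict.
Trained networks look in the newest picture that a camera, given by its name, has taken for a name from the list of things; names that differ only in an ending like _2 or _b are one class to them, and where a whole thing is asked for, a point or a joint stands for the part that bears it (a point fixed in the world has none). Each returns a list of dicts, best first, with "confidence" (0 to 1); they miss things now and then, are a little off and sometimes report something else, mostly with a low value. They report only what shows in the picture. A call takes as long as a camera call. They do not tell look-alikes from the thing itself.
- bot.regions_of(camera, target): "pixels" (384x512 bool, what is visible of it) and "extent" ([left, top, right, bottom] in pixels, round what is visible of it).
The state is a dict: "t": time; "q": joint angles; "joint_vel": joint speeds; "tau": joint torques, N m; "position": TCP position; "tool_rot": TCP orientation; "force": force on the tool from outside, world axes, zero at the start; "torque": the same for the moment, N m; "grip_width": finger opening in m.
Only numpy, scipy, OpenCV 4.12 (cv2) and the standard library are available. Lean on these libraries where they do the work, as an engineer would, in place of code of your own. Each camera call takes 0.05 s, during which the arm holds its last target. There are 200 camera calls.

## Working session

There is one attempt and no reset: what is moved stays moved. The work goes in short steps, Python scripts to look and compute and a shell command to move; the robot and the scene stay as the last step left them, time stands still between calls to the robot, and variables do not carry over. Pictures are saved under pics/ and viewed, about 8 in all and at most 12, crops included, and the job is handed in when it is done.

```bash
mkdir -p pics; python3 - <<'E'
from rig import bot
import cv2,numpy as np
for n in("top","side"):
    im=bot.capture(n); cv2.imwrite(f"pics/{n}0.png",im[:,:,::-1]); c=bot.calibration(n)
    print(n,np.round(c["K"],1).tolist(),np.round(c["origin"],3),np.round(c["rotation"],3).tolist(),[k for k in c])
    for t in("clip_1","bin_plates","bin_blocks","bin_rings","bin_empty","board"):
        for r in bot.regions_of(n,t)[:5]: print(t,round(r["confidence"],2),r["extent"])
s=bot.read_state();print(s)
E
```

```text
top [[394.2, 0.0, 252.1], [0.0, 394.2, 186.1], [0.0, 0.0, 1.0]] [0.241 0.007 1.168] [[-0.002, 0.978, -0.211], [-1.0, -0.002, 0.0], [-0.0, 0.211, 0.978]] ['K', 'origin', 'rotation']
clip_1 0.88 [292.0, 159.6, 315.7, 171.3]
clip_1 0.87 [246.1, 157.7, 275.5, 173.0]
clip_1 0.78 [323.8, 156.3, 355.8, 171.4]
clip_1 0.72 [227.3, 99.4, 253.5, 131.3]
clip_1 0.61 [204.0, 147.5, 232.3, 170.7]
bin_plates 0.71 [241.1, 174.3, 277.6, 222.7]
bin_plates 0.55 [201.2, 147.7, 229.5, 168.1]
bin_blocks 0.91 [199.3, 169.1, 238.6, 226.4]
bin_rings 0.78 [318.5, 169.8, 357.6, 223.1]
bin_rings 0.72 [331.6, 262.9, 397.8, 325.8]
bin_empty 0.58 [280.7, 170.0, 319.5, 221.9]
board 0.84 [197.4, 146.5, 360.0, 175.0]
board 0.17 [380.4, 166.1, 423.4, 207.5]
side [[429.0, 0.0, 256.9], [0.0, 429.0, 194.8], [0.0, 0.0, 1.0]] [0.017 0.842 1.148] [[-0.885, 0.349, -0.308], [-0.466, -0.659, 0.59], [0.003, 0.666, 0.746]] ['K', 'origin', 'rotation']
clip_1 0.87 [201.3, 186.3, 227.5, 214.1]
clip_1 0.57 [245.1, 151.5, 263.4, 164.1]
clip_1 0.56 [261.0, 128.5, 276.5, 147.1]
bin_plates 0.89 [234.1, 182.1, 285.6, 226.4]
bin_plates 0.6
[... 446 characters left out ...]
38e-01,  7.65031372e+01,
        9.50010444e-04,  8.99992445e+01]), 'joint_vel': array([-0.0017577 , -0.05635934, -0.14226469, -0.01952446, -0.02939564,
        0.03313421]), 'tau': array([-1.40922180e-04, -3.72084796e+01,  2.52637893e+01,  1.09256656e-03,
       -2.29942998e-05,  2.71656276e-06]), 'position': array([ 0.13037745, -0.48269391,  0.2313245 ]), 'tool_rot': array([[ 1.68027457e-05,  2.60762249e-01, -9.65403050e-01],
       [ 1.37806740e-06, -9.65403050e-01, -2.60762249e-01],
       [-1.00000000e+00,  3.05113130e-06, -1.65807699e-05]]), 'force': array([-0.80165425, -0.70267402,  0.16866611]), 'torque': array([0.02332403, 0.02028928, 0.03145588]), 'grip_width': 0.08508147414828048}
```

```bash
python3 - <<'E'
import cv2
a=cv2.imread("pics/top0.png")[90:240,180:380]; cv2.imwrite("pics/topc.png",cv2.resize(a,None,fx=4,fy=4,interpolation=cv2.INTER_CUBIC))
a=cv2.imread("pics/side0.png")[110:260,160:360]; cv2.imwrite("pics/sidec.png",cv2.resize(a,None,fx=4,fy=4,interpolation=cv2.INTER_CUBIC))
E
```

```text
(no output)
```

View pics/topc.png

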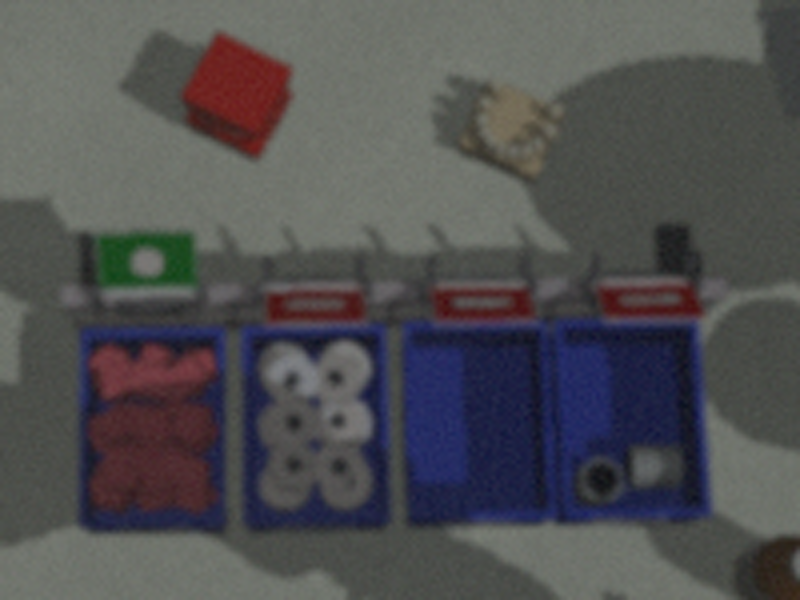

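View pics/sidec.png

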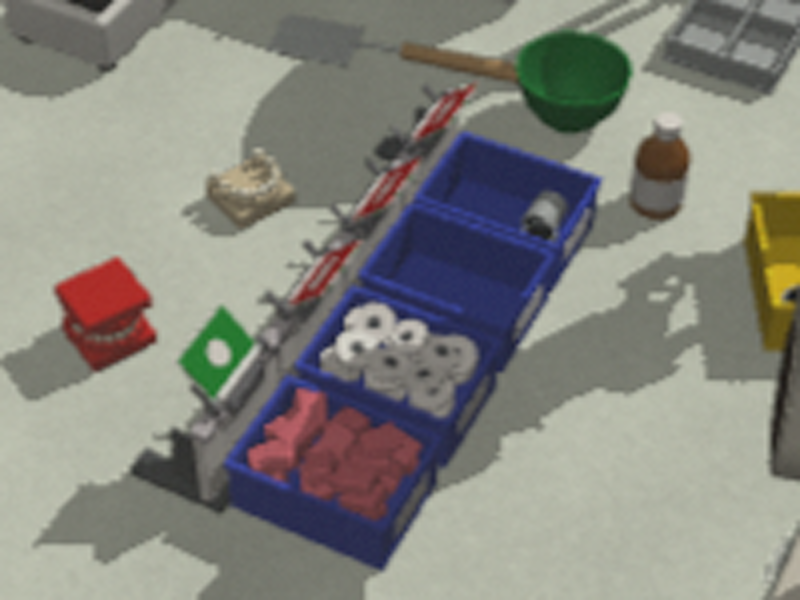

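View pics/top0.png

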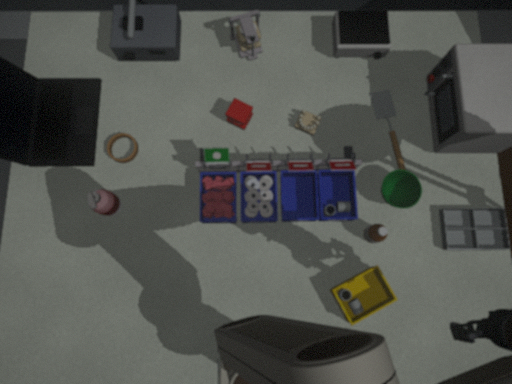

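All four tags are visible. From the left, the bins and their tags are:
- **Blocks (full):** green, correct.
- **Plates (full):** red, wrong. The tag is at top-image px ~(259,166).
- **Empty:** red, correct.
- **Rings:** red, correct.

Only the plates tag needs flipping. Next I'll locate it.

```bash
cat > h.py <<'E'
import numpy as np
from rig import bot
def ray(n,u,v):
    c=bot.calibration(n);K=np.array(c["K"]);d=np.linalg.inv(K)@[u,v,1]
    return np.array(c["origin"]),np.array(c["rotation"])@(d*[1,-1,-1])
def atz(n,u,v,z):
    o,d=ray(n,u,v);return o+d*(z-o[2])/d[2]
def proj(n,p):
    c=bot.calibration(n);q=np.array(c["rotation"]).T@(np.array(p)-c["origin"])*[1,-1,-1];q=np.array(c["K"])@q;return q[:2]/q[2]
E
python3 - <<'E'
from h import *
import cv2
np.set_printoptions(precision=4,suppress=True)
P={}
for n in("top","side"):
    im=cv2.imread(f"pics/{n}0.png");h=cv2.cvtColor(im,cv2.COLOR_BGR2HSV)
    m=(((h[...,0]<8)|(h[...,0]>172))&(h[...,1]>150)&(h[...,2]>50)).astype(np.uint8)
    m=cv2.morphologyEx(m,cv2.MORPH_CLOSE,np.ones((5,5)))
    k,l,st,ce=cv2.connectedComponentsWithStats(m)
    for i in range(1,k):
        if st[i,4]>60: print(n,st[i],ce[i],atz(n,*ce[i],.1225))
# board top-edge fit: white-tag lower edge; print bins centre at rim
    for t in("bin_plates","bin_blocks","bin_empty","bin_rings"):
        r=bot.regions_of(n,t)
        if r:
            e=r[0]["extent"];print(n,t,atz(n,(e[0]+e[2])/2,(e[1]+e[3])/2,.055))
E
```

```text
top [226 100  26  28 451] [239.0887 112.8736] [0.6788 0.0431 0.1225]
top [331 162  24   7  62] [341.871  165.6613] [ 0.5239 -0.2396  0.1225]
top bin_plates [ 0.4452 -0.014   0.055 ]
top bin_blocks [0.4476 0.1019 0.055 ]
top bin_empty [ 0.4524 -0.131   0.055 ]
top bin_rings [ 0.4507 -0.24    0.055 ]
side [174 175  25  26 421] [186.0998 187.6603] [0.6584 0.1109 0.1225]
side [180 309  24  15 163] [192.4724 317.6748] [0.3902 0.4793 0.1225]
side bin_plates [0.44   0.0103 0.055 ]
side bin_blocks [0.4454 0.1244 0.055 ]
side bin_empty [ 0.4459 -0.101   0.055 ]
side bin_rings [ 0.2035 -0.2552  0.055 ]
```

```bash
python3 - <<'E'
from h import *
from scipy.optimize import least_squares
T=[(148,262),(315,304),(483,302),(651,299)];S=[(219,353),(325,272),(386,188),(443,111)]
obs={"top":[(179.6+u/4,89.6+v/4) for u,v in T],"side":[(159.6+u/4,109.6+v/4) for u,v in S]}
ys=[172,57,-57,-172]
def pts(p,r=None):
    x,y,a,r=p[0],p[1],p[2],p[3]
    o=[]
    for i,yy in enumerate(ys):
        s=1 if i==0 else -1
        lx=s*(r*np.sin(.8)-.002*np.cos(.8)); lz=.105+r*np.cos(.8)+.002*np.sin(.8); ly=yy/1000
        o.append([x+lx*np.cos(a)-ly*np.sin(a),y+lx*np.sin(a)+ly*np.cos(a),lz])
    return o
f=lambda p:np.concatenate([proj(n,q)-w for n in obs for q,w in zip(pts(p),obs[n])])
R=least_squares(f,[.53,-.07,0,.027]);p=R.x
np.set_printoptions(precision=4,suppress=True)
print(p,np.degrees(p[2]),R.fun.reshape(-1,2))
a=p[2];print("plates pin",p[0]-.057*np.sin(a),p[1]+.057*np.cos(a))
E
```

```text
[ 0.5407 -0.0678  0.0152  0.0243] 0.8689838966193365 [[ 0.0048  0.0973]
 [ 0.2049  0.1504]
 [-0.2207 -0.0408]
 [-0.3132  0.0125]
 [ 0.1703 -0.4212]
 [-0.2975 -0.032 ]
 [ 0.0153 -0.0371]
 [ 0.0936 -0.1261]]
plates pin 0.5398828860031814 -0.01077778520350793
```

```bash
cat >> h.py <<'E'
from scipy.spatial.transform import Rotation as Ro
def plan(*targets,tilt=30,yaw=.87):
    s=bot.read_state();R=np.array(s["tool_rot"])
    c,n=np.cos(np.radians(tilt)),np.sin(np.radians(tilt))
    G=Ro.from_euler("z",yaw,degrees=True).as_matrix()@np.array([[n,0,-c],[0,-1,0],[-c,0,-n]])
    for t in targets: print(t,"shift",np.round(R.T@(np.array(t)-s["position"]),4),"turn",np.round(Ro.from_matrix(R.T@G).as_rotvec(degrees=True),2))
E
python3 -c "
from h import *
plan([.3,-.25,.26],[.45,-.011,.25])"
```

```text
[0.3, -0.25, 0.26] shift [-0.0287 -0.1804 -0.2244] turn [13.92 29.84  3.73]
[0.45, -0.011, 0.25] shift [-0.0187 -0.3721 -0.4316] turn [13.92 29.84  3.73]
```

```bash
R='[0,[-0.029,-0.18,-0.224],[0,0,0]]'; python3 -m jog '[[0,[-0.029,-0.18,-0.224],[0,0,0]],[0,[-0.029,-0.18,-0.224],[0,0,0]],[0,[-0.029,-0.18,-0.224],[0,0,0]],[0,[-0.029,-0.18,-0.224],[0,0,0]],[0,[-0.029,-0.18,-0.224],[0,0,0]]]' 20
python3 -m jog '[[0,[0,0,0],[0,0,0]],[0,[0,0,0],[0,0,0]]]'
python3 -c "
from h import *
plan([.3,-.25,.26],[.45,-.011,.25])"
```

```text
t: 1.6
position: [0.2777, -0.2802, 0.2568]
tool_rot: [[0.001, 0.26, -0.966], [-0.001, -0.966, -0.26], [-1.0, 0.001, -0.001]]
force: [1.7, -0.9, 0.3]
grip_width: 0.0122
t: 1.8
position: [0.2777, -0.281, 0.2568]
tool_rot: [[0.0, 0.265, -0.964], [-0.001, -0.964, -0.265], [-1.0, 0.001, -0.0]]
force: [-0.6, 0.3, -0.8]
grip_width: 0.0001
[0.3, -0.25, 0.26] shift [-0.0033 -0.0241 -0.0297] turn [14.15 29.83  3.72]
[0.45, -0.011, 0.25] shift [ 0.0065 -0.2149 -0.2376] turn [14.15 29.83  3.72]
```

```bash
python3 -m jog '[[0,[0.006,-0.215,-0.238],[14,30,4]],[0,[0.006,-0.215,-0.238],[14,30,4]],[0,[0.006,-0.215,-0.238],[14,30,4]],[0,[0.006,-0.215,-0.238],[14,30,4]],[0,[0.006,-0.215,-0.238],[14,30,4]]]'
python3 -m jog '[[0,[0,0,0],[0,0,0]],[0,[0,0,0],[0,0,0]]]'
python3 -c "
from h import *
plan([.45,-.011,.25],[.46,-.011,.16])"
```

```text
t: 2.3
position: [0.4066, -0.0718, 0.247]
tool_rot: [[0.499, 0.003, -0.867], [-0.0, -1.0, -0.004], [-0.867, 0.002, -0.499]]
force: [0.9, -0.6, -0.1]
grip_width: 0.0
t: 2.5
position: [0.4125, -0.0708, 0.2518]
tool_rot: [[0.503, 0.016, -0.864], [0.004, -1.0, -0.016], [-0.864, 0.005, -0.503]]
force: [0.1, -0.5, 0.1]
grip_width: -0.0
[0.45, -0.011, 0.25] shift [ 0.0206 -0.0592 -0.0325] turn [ 0.18 -0.17 -0.22]
[0.46, -0.011, 0.16] shift [ 0.1035 -0.0595  0.0041] turn [ 0.18 -0.17 -0.22]
```

```bash
python3 -m jog '[[0,[0.02,-0.059,-0.032],[0,0,0]],[0,[0.02,-0.059,-0.032],[0,0,0]],[0,[0.062,-0.059,-0.015],[0,0,0]],[0,[0.104,-0.059,0.004],[0,0,0]],[0,[0.104,-0.059,0.004],[0,0,0]]]'
python3 -m jog '[[0,[0,0,0],[0,0,0]],[0,[0,0,0],[0,0,0]]]'
python3 - <<'E'
from h import *
import cv2
plan([.475,-.011,.115],[.494,-.011,.117])
a=bot.capture("side")[130:250,190:350,::-1]; b=bot.capture("top")[120:240,190:350,::-1]
cv2.imwrite("pics/pre.png",cv2.resize(np.hstack([a,b]),(800,300),interpolation=cv2.INTER_CUBIC))
E
```

```text
t: 3.0
position: [0.4548, -0.0158, 0.1517]
tool_rot: [[0.489, 0.006, -0.872], [-0.0, -1.0, -0.007], [-0.872, 0.004, -0.489]]
force: [-1.7, 0.5, -1.4]
grip_width: -0.0002
t: 3.2
position: [0.4627, -0.0145, 0.1625]
tool_rot: [[0.507, 0.008, -0.862], [0.001, -1.0, -0.009], [-0.862, 0.004, -0.507]]
force: [1.1, -0.2, -0.0]
grip_width: 0.0001
[0.475, -0.011, 0.115] shift [ 0.0472 -0.0036  0.0134] turn [-0.21 -0.44 -0.4 ]
[0.494, -0.011, 0.117] shift [ 0.0551 -0.0034 -0.004 ] turn [-0.21 -0.44 -0.4 ]
```

View pics/pre.png

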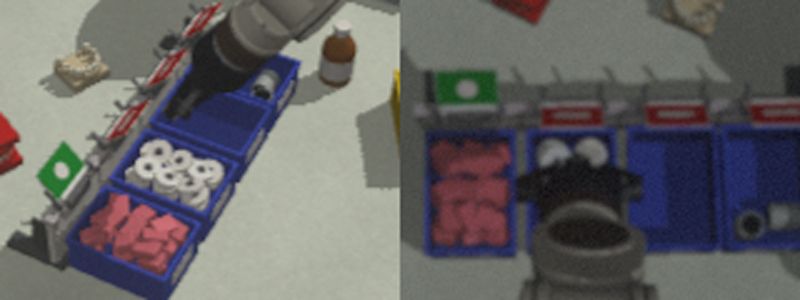

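The fingertip is in front of the plates tag (right half, px ~(572,165)) and clear of everything, so I'll descend slowly.

```bash
python3 -m jog '[[0,[0.012,-0.002,0.003],[0,0,0]],[0,[0.024,-0.004,0.007],[0,0,0]],[0,[0.036,-0.004,0.01],[0,0,0]],[0,[0.047,-0.004,0.013],[0,0,0]],[0,[0.047,-0.004,0.013],[0,0,0]]]'
python3 -m jog '[[0,[0,0,0],[0,0,0]],[0,[0,0,0],[0,0,0]]]'
python3 - <<'E'
from h import *
plan([.485,-.011,.115],[.494,-.011,.117],[.504,-.011,.1195],[.511,-.011,.125],[.519,-.011,.1305],[.53,-.011,.134],[.541,-.011,.136])
E
```

```text
t: 3.8
position: [0.4733, -0.0085, 0.113]
tool_rot: [[0.504, 0.012, -0.864], [0.003, -1.0, -0.013], [-0.864, 0.004, -0.504]]
force: [-1.4, -0.4, -0.4]
grip_width: 0.0002
t: 4.0
position: [0.4738, -0.0085, 0.114]
tool_rot: [[0.505, 0.012, -0.863], [0.003, -1.0, -0.013], [-0.863, 0.004, -0.505]]
force: [-1.0, 0.5, 1.1]
grip_width: 0.0002
[0.485, -0.011, 0.115] shift [ 0.0048  0.0027 -0.0101] turn [-0.02 -0.34 -0.27]
[0.494, -0.011, 0.117] shift [ 0.0077  0.0028 -0.0189] turn [-0.02 -0.34 -0.27]
[0.504, -0.011, 0.1195] shift [ 0.0105  0.0029 -0.0288] turn [-0.02 -0.34 -0.27]
[0.511, -0.011, 0.125] shift [ 0.0093  0.0031 -0.0376] turn [-0.02 -0.34 -0.27]
[0.519, -0.011, 0.1305] shift [ 0.0086  0.0032 -0.0473] turn [-0.02 -0.34 -0.27]
[0.53, -0.011, 0.134] shift [ 0.0112  0.0033 -0.0586] turn [-0.02 -0.34 -0.27]
[0.541, -0.011, 0.136] shift [ 0.015   0.0035 -0.0691] turn [-0.02 -0.34 -0.27]
```

```bash
python3 -m jog '[[0,[0.002,0.001,-0.005],[0,0,0]],[0,[0.005,0.003,-0.01],[0,0,0]],[0,[0.006,0.003,-0.0145],[0,0,0]],[0,[0.008,0.003,-0.019],[0,0,0]],[0,[0.009,0.003,-0.023],[0,0,0]]]'
python3 -m jog '[[0,[0.001,0,-0.003],[0,0,0]],[0,[0.0015,0,-0.006],[0,0,0]],[0,[0.001,0,-0.009],[0,0,0]],[0,[0.001,0,-0.012],[0,0,0]],[0,[0.001,0,-0.015],[0,0,0]]]'
python3 - <<'E'
from h import *
import cv2
plan([.519,-.011,.1305],[.53,-.011,.134],[.541,-.011,.136])
a=bot.capture("side")[140:220,190:310,::-1]; b=bot.capture("top")[135:215,190:310,::-1]
cv2.imwrite("pics/mid.png",cv2.resize(np.hstack([a,b]),(800,267),interpolation=cv2.INTER_CUBIC))
E
```

```text
t: 4.5
position: [0.4977, -0.0111, 0.1163]
tool_rot: [[0.503, 0.013, -0.864], [0.003, -1.0, -0.013], [-0.864, 0.004, -0.503]]
force: [-0.8, -0.4, -0.1]
grip_width: 0.0002
t: 5.0
position: [0.5108, -0.0108, 0.1231]
tool_rot: [[0.503, 0.013, -0.864], [0.003, -1.0, -0.013], [-0.864, 0.004, -0.503]]
force: [-1.1, -0.4, 0.4]
grip_width: 0.0
[0.519, -0.011, 0.1305] shift [-0.0023  0.0003 -0.0108] turn [-0.02 -0.19 -0.26]
[0.53, -0.011, 0.134] shift [ 0.0002  0.0005 -0.0221] turn [-0.02 -0.19 -0.26]
[0.541, -0.011, 0.136] shift [ 0.004   0.0006 -0.0326] turn [-0.02 -0.19 -0.26]
```

View pics/mid.png

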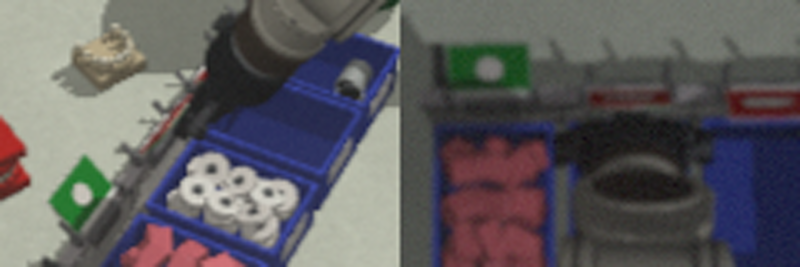

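The plates tag is rising: its red face is foreshortened at (630,98) in the right half. I'll continue over the top.

```bash
python3 -m jog '[[0,[-0.001,0,-0.004],[0,0,0]],[0,[-0.0015,0,-0.008],[0,0,0]],[0,[-0.001,0,-0.012],[0,0,0]],[0,[-0.001,0,-0.016],[0,0,0]],[0,[0,0,-0.02],[0,0,0]]]'
python3 -m jog '[[0,[0.001,0,-0.003],[0,0,0]],[0,[0.002,0,-0.006],[0,0,0]],[0,[0.003,0,-0.009],[0,0,0]],[0,[0.004,0,-0.011],[0,0,0]],[0,[0.004,0,-0.011],[0,0,0]]]'
python3 - <<'E'
from h import *
import cv2
a=bot.capture("side")[140:220,190:310,::-1]; b=bot.capture("top")[135:215,190:310,::-1]
cv2.imwrite("pics/ov.png",cv2.resize(np.hstack([a,b]),(800,267),interpolation=cv2.INTER_CUBIC))
E
```

```text
t: 5.6
position: [0.5284, -0.0106, 0.1333]
tool_rot: [[0.503, 0.013, -0.864], [0.003, -1.0, -0.013], [-0.864, 0.004, -0.503]]
force: [-0.4, -0.6, -0.4]
grip_width: -0.0001
t: 6.1
position: [0.5398, -0.0104, 0.1351]
tool_rot: [[0.503, 0.013, -0.864], [0.003, -1.0, -0.013], [-0.864, 0.004, -0.503]]
force: [0.5, 0.4, -0.6]
grip_width: -0.0003
```

View pics/ov.png

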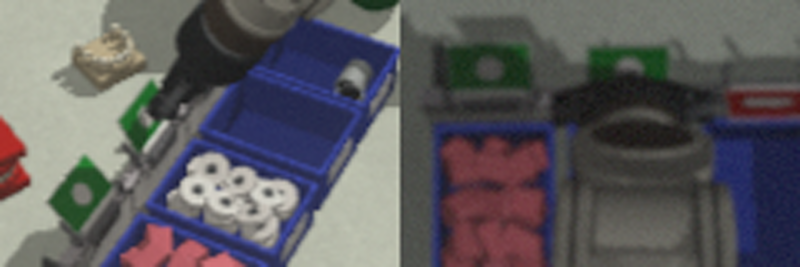

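The plates tag has fallen over to green. I'll back off and verify.

```bash
python3 -m jog '[[0,[-0.02,0,0.005],[0,0,0]],[0,[-0.05,0,0.02],[0,0,0]],[0,[-0.09,0,0.03],[0,0,0]],[0,[-0.13,0,0.04],[0,0,0]],[0,[-0.17,0,0.05],[0,0,0]]]'
python3 -m jog '[[0,[-0.04,0,0.04],[0,0,0]],[0,[-0.08,0,0.08],[0,0,0]],[0,[-0.08,0,0.12],[0,0,0]],[0,[-0.08,0,0.12],[0,0,0]],[0,[-0.08,0,0.12],[0,0,0]]]'
python3 - <<'E'
from h import *
import cv2
a=bot.capture("side")[110:260,165:365,::-1]; b=bot.capture("top")[90:240,180:380,::-1]
cv2.imwrite("pics/end.png",cv2.resize(np.hstack([a,b]),(800,300),interpolation=cv2.INTER_CUBIC))
for t in("bin_plates","bin_blocks","bin_empty","bin_rings"):
    for r in bot.regions_of("side",t)[:2]: print(t,r["extent"])
E
```

```text
t: 6.7
position: [0.4091, -0.0116, 0.2575]
tool_rot: [[0.502, 0.013, -0.865], [0.003, -1.0, -0.013], [-0.865, 0.004, -0.502]]
force: [1.1, -0.1, -0.3]
grip_width: 0.0002
t: 7.2
position: [0.2664, -0.0135, 0.2662]
tool_rot: [[0.506, 0.012, -0.862], [0.002, -1.0, -0.012], [-0.862, 0.004, -0.506]]
force: [0.4, -0.3, 0.7]
grip_width: -0.0
bin_plates [235.2, 183.8, 282.8, 221.7]
bin_plates [221.2, 161.7, 244.2, 191.2]
bin_blocks [215.5, 203.1, 270.5, 252.9]
bin_empty [248.4, 159.3, 295.4, 204.2]
bin_rings [262.0, 131.0, 275.4, 146.3]
bin_rings [261.0, 144.3, 311.4, 176.7]
```

View pics/end.png

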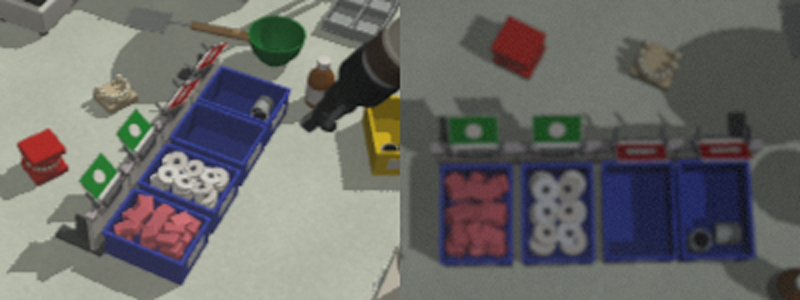

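```bash
python3 -c "
from rig import bot
print(bot.job_done())"
```

```text
the job is handed in; nothing more can be done
None
```

I flipped the one wrong tag and handed the job in at about 7.5 s on the robot's clock. The tag behind the full plates bin was red. I pushed it from underneath with the closed fingertip, up and over its arc, until it fell to green.

- **Tags:** The last top and side pictures show green behind the blocks and plates bins, and red behind the empty and rings bins. I left the other three tags alone because they were already right.
- **Bins and bystanders:** The bins look unmoved in the pictures. The network's outlines of them in the side view agree to within about 5 pixels before and after. I saw no change in the bystanders.
- **Forces and final pose:** The force readings I printed during the push were noise-level, about 1 N, though they only cover the end of each move. The gripper ended well clear, with its tip about 0.27 m above the bench.
- **Disagreement:** The network's best "bin_rings" hit in the last side view was a clip or tag, and its first one was the yellow look-alike. I went by the pictures and by its second hit, which was the real bin both times.

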